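# Close the recovery box's roof vent with the hook pole

### The arm

A 6-joint arm with a two-finger parallel gripper is mounted at the origin on the work surface. World frame = base frame: x ahead of the robot, y to its left, z up, the work surface at z = 0. Lengths are in m, angles in rad, forces in N, time in s.
With the tool pointing down it reaches from about 0.425 to 0.925 m from the base axis. Payload 12.5 kg.
Tool frame: the origin (TCP) lies at the very end of the fingers, on their centre line; the grasp point (between the pads) lies 19 mm behind it (hold_point_z is the distance from the TCP to the grasp point, in m); y points along the fingers, z is the direction in which the jaws open and shut, and the axes are right-handed (so a half turn about y gives the same grasp; the last joint's range is limited). The gripper opens to 85 mm and grips with 20 to 120 N. Pads are 22 mm wide; open, the fingers measure 114 mm over their backs; the gripper's body (76 mm by 85 mm) begins 54 mm behind the grasp point. The pads swing forward as they close: fully open they stand 13 mm farther back than shut.
Start: joints at [-1.234, 0.491, 1.559, -0, 1.092, -0.106], TCP at [0.268, -0.565, 0.231] pointing down, gripper open.
Joint ranges: [-3.1, 3.1], [-0.84, 2.19], [0.05, 2.79], [-1.13, 4.28], [0.06, 2.93], [-2.69, 2.69]. Speed limits (rad/s): [2.22, 2.22, 2.79, 3.14, 3.14, 3.14].

### API

Orientations are given as a rotation vector (axis times angle).
In Python, from bench import * gives the robot as it stands.
- The arm moves only by the tool step_arm, never from a script. Its argument "moves" is one flat list of numbers, 4 for each row, row after row: the shift along the world's x, y, z in mm, then the turn about the world's z in rad. A call has 1 to 5 rows; each row is the pose to reach, as a shift and turn from the pose commanded when the call began; what a row does not reach only later rows make up. A row lasts 1/12 s, in which the tool goes at most 41.7 mm and 7.16 degrees, less where a joint would pass 70% of its speed; a pose out of reach is approached as far as the arm can. A call with a gripper value outside its range is refused whole. "gripper" is the closure, from 0 (fully open) to 1 (shut), set as the call begins (left out, the last holds). The fingers move at their own pace and stop on an object; "squeeze" is the grip in N (left out, the last holds). Time passes only in rows, so rows that repeat a pose let the fingers close. It gives the time, the measured TCP pose, the force and the opening at its end, in the units of the state.
- get_obs(): the state, without advancing time (a new reading comes with each control period).
- get_image(name): name is "scene" or "top" or "wrist"; returns a dict with "pixels" (400x640x3 uint8, red, green, blue), "fov_y" (degrees; the focal length in pixels is half the picture's height over the tangent of half this angle, whatever the lens; pixels are square), "cx", "cy" (the principal point, pixels), "world_from_camera" (4x4, takes a point from camera to world coordinates). Camera axes: x right, y down, z forward; pixel columns grow to the right and rows downward; lengths in m; the calibration is good to about 2 mm. A picture is of the moment at which its call begins. There is no depth.
- sign_off(): hands the job in, once; it reports no verdict.
The state is a dict: "t": time; "joint_positions": joint angles; "dq": joint speeds; "joint_efforts": joint torques, N m; "ee_pos": TCP position; "tcp_rot": TCP orientation; "force": force on the tool from outside, world axes, zero at the start; "wrist_torque": the same for the moment, N m; "gripper_width": opening from 0.0 (shut) to 1.0 (fully open).
Only numpy, scipy, OpenCV 4.12 (cv2) and the standard library are available. Lean on these libraries where they do the work, as an engineer would, in place of code of your own. Each camera call takes 0.05 s, during which the arm holds its last target. There are 200 camera calls.

### The job

Make the small-animal recovery box ready: pick up the hook pole by its orange grip, put its red hook pin through the yellow ring on the open roof vent flap, and gently draw the flap down until it is fully shut. The flap has been disinfected, so touch it with the pole only. Keep hold of the pole until it is laid back flat with its orange grip on the blue mat, and leave the bottle, jar and bowl where they are.

Things in the scene. Friction and masses are not known exactly. Their poses are not given: they have to be found in the camera images.
- recovery_box: Fixed clear-walled box with teal tub and white roof, 300 (its x) x 200 (its y) x 150 mm high. Origin: centre of its underside on the table, z up. Its x axis is parallel to the vent's hinge; the flap's ring edge is on its -y side.
- flap (a joint): Angle of the white roof vent flap (220 mm along the box's x, 150 mm from hinge to free edge, 6 mm thick, 0.25 kg): 0 = shut, level on the roof; grows as the free edge rises, pi/2 = upright; stops at 0 and 1.95. The hinge is stiff (0.3 N m friction): the flap stays where it is left and must be drawn all the way down.
- flap_hinge (a point): On the hinge axis (parallel to the box's x), in the middle of the flap's hinged edge, 154 mm above the table; the hinge lies 50 mm to +y of the box's centre.
- flap_ring (a point): Centre of the yellow ring eye at the middle of the flap's free edge, 180 mm from the hinge axis. Inner diameter 32 mm, outer 44. Its hole's axis is parallel to the hinge at every flap angle: a pin enters along the box's x. At angle q it lies at hinge + 180 mm * (-cos q along the box's y, sin q along z). When shut it overhangs the box's -y wall.
- pole: Loose hook pole, 0.13-0.21 kg, 366 mm long, lying flat (z up). Origin: under the centre of the orange grip (26 x 26 mm section, 120 mm long along y), about its balance point. The 12 mm rod runs along y, 13 mm above the underside, from y -140 to +226; 26 mm high black blocks at -125 and +185. At y = +220 a red straight pin, 8 mm thick, points along +x to 45 mm from the rod's axis.
- pole_grip (a point): Centre of the orange grip, on the rod's axis (13 mm above the pole's underside).
- pole_hook (a point): Middle of the red pin: 22 mm out from the rod's axis along the pole's x, 220 mm from the grip's centre along the pole's y; axes as the pole's.
- mat: Fixed blue mat, 180 (x) x 400 (y) x 4 mm thick; origin: centre of its underside on the table. The pole starts lying along it.
- spray: Loose blue bottle with white cap, 56 mm across, 125 mm high, standing; origin at its underside. Not to be disturbed.
- jar: Loose amber jar with black cap, 68 mm across, 80 mm high, standing; origin at its underside. Not to be disturbed.
- bowl: Loose metal bowl, 104 mm across, 45 mm high, standing; origin at its underside. Not to be disturbed.

How it is judged:
By the outcome, as a careful person would: the job done as asked, in the order asked, and still so for the second after the job is handed in, with the robot touching nothing.
It also fails if it takes over 59 s, if anything falls off the work surface, if the arm or the gripper's body presses on something with over 40 N, if the wrist force passes 120 N, or if a joint passes its speed limit or range.

## Working session

There is one attempt and no reset: what is moved stays moved. The work goes in short steps, Python scripts to look and compute and a tool call to move; the robot and the scene stay as the last step left them, time stands still between calls to the robot, and variables do not carry over. Pictures are saved under pics/ and viewed, about 8 in all and at most 12, crops included, and the job is handed in when it is done.

Besides the shell and the picture viewer there is one more tool, called after "Emit:" as name(argument=value, ...), one argument or row to a line, values as JSON. step_arm: Moves the arm, as the interface text tells. Its arguments: {"type":"object","properties":{"moves":{"type":"array"},"gripper":{"type":"number"},"squeeze":{"type":"number"}},"required":["moves"]}

```bash
mkdir -p pics; ls; cat > h.py <<'E'
from bench import *
import numpy as np, cv2
def snap(n,f=None):
    d=get_image(n)
    if f: cv2.imwrite('pics/'+f,d['pixels'][:,:,::-1])
    return d
def foc(d): return d['pixels'].shape[0]/2/np.tan(np.radians(d['fov_y'])/2)
def ray(d,u,v):
    T=np.array(d['world_from_camera']);f=foc(d)
    r=T[:3,:3]@np.array([(u-d['cx'])/f,(v-d['cy'])/f,1.]);return T[:3,3],r/np.linalg.norm(r)
def onz(d,u,v,z):
    o,r=ray(d,u,v);return o+r*(z-o[2])/r[2]
def proj(d,p):
    T=np.array(d['world_from_camera']);f=foc(d)
    c=T[:3,:3].T@(np.array(p)-T[:3,3]);return np.array([d['cx']+f*c[0]/c[2],d['cy']+f*c[1]/c[2]])
def tri(a,b):
    (o1,r1),(o2,r2)=a,b
    A=np.array([r1,-r2]).T;s=np.linalg.lstsq(A,o2-o1,rcond=None)[0]
    p,q=o1+r1*s[0],o2+r2*s[1];return (p+q)/2,np.linalg.norm(p-q)
E
python3 - <<'E'
from h import *
a=snap('scene','s1.png');b=snap('top','t1.png')
for d in(a,b):print(d['fov_y'],d['cx'],d['cy'],np.round(d['world_from_camera'],3))
print(get_obs())
E
```

```text
pics
46.295608764661345 318.0633882190262 193.54891432033835 [[ 0.774  0.481 -0.412  1.059]
 [ 0.633 -0.604  0.484 -0.542]
 [-0.017 -0.635 -0.772  0.965]
 [ 0.     0.     0.     1.   ]]
47.78800200081858 322.12874604594384 197.77166258451987 [[ 0.003 -0.995  0.095  0.482]
 [-1.    -0.004 -0.005 -0.028]
 [ 0.006 -0.095 -0.995  1.2  ]
 [ 0.     0.     0.     1.   ]]
{'t': 0.1, 'joint_positions': array([-1.23358881e+00,  4.91511221e-01,  1.55941061e+00,  3.01787224e-05,
        1.09168695e+00, -1.05622935e-01]), 'dq': array([ 0.00038381, -0.00168087, -0.00130178,  0.00022013, -0.0002397 ,
        0.00047388]), 'joint_efforts': array([ 2.81887900e-03, -6.19447803e+01, -2.62025750e+01, -1.31197344e-04,
        2.86880742e-03, -7.24402128e-06]), 'ee_pos': array([ 0.26775739, -0.56451344,  0.23077114]), 'tcp_rot': array([-0.4449105 ,  1.97713089, -1.97508019]), 'force': array([-0.24083263, -0.16910448, -0.45663028]), 'wrist_torque': array([0.02725478, 0.06796285, 0.05306265]), 'gripper_width': 0.9969706481612549}
```

View pics/s1.png

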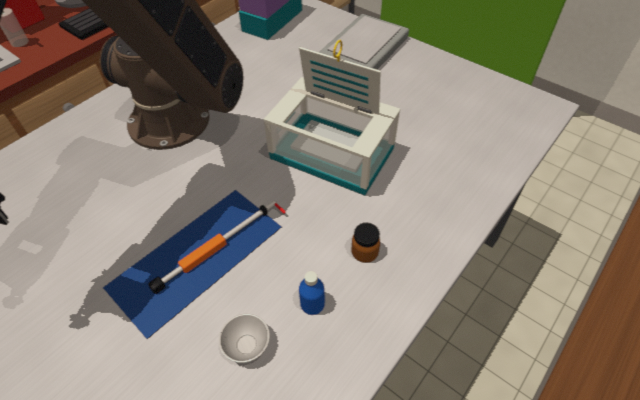

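View pics/t1.png

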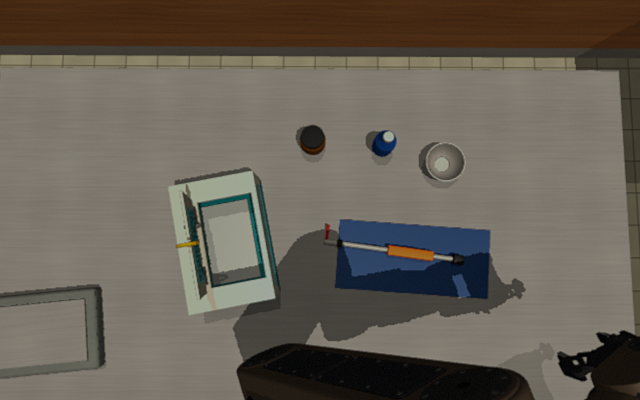

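Scene view: the flap stands open with its ring at about (337,48), and the pole lies on the mat with the red pin at (280,208). Top view: box roof corners are near (169,186), (254,169), (278,298), (189,315). The orange grip is near (410,253), the pin at (327,232), and the ring at (188,244).

```bash
cat >> h.py <<'E'
def mask(d,k):
    h=cv2.cvtColor(d['pixels'],cv2.COLOR_RGB2HSV);H,S,V=[h[...,i].astype(int) for i in range(3)]
    m={'orange':(H>6)&(H<18)&(S>180)&(V>120),'red':((H<4)|(H>174))&(S>150)&(V>80),'yellow':(H>18)&(H<32)&(S>130)&(V>80)}[k]
    return m.astype(np.uint8)
def blobs(d,k,mn=8):
    n,l,s,c=cv2.connectedComponentsWithStats(mask(d,k));return [(s[i].tolist(),c[i].round(1).tolist()) for i in range(1,n) if s[i][4]>=mn]
E
python3 - <<'E'
from h import *
a=snap('scene');b=snap('top')
for n,d in(('s',a),('t',b)):
  for k in('orange','red','yellow'):print(n,k,blobs(d,k))
c=np.array([onz(b,*p,.15) for p in[(169,186),(254,169),(278,298),(189,315)]])
print(c.round(3),c.mean(0), [np.linalg.norm(c[i]-c[i-1]).round(3) for i in range(4)])
m=mask(b,'orange');m[:,:380]=0;m[:,440:]=0
p=np.argwhere(m)[:,::-1].astype(np.float32);r=cv2.minAreaRect(p);print(r)
print('grip',onz(b,*r[0],.024))
for nm,p in dict(jar=(312,133,.08),spray=(388,137,.125),bowl=(445,161,.045)).items():print(nm,onz(b,*p))
for p in [(333,242),(463,259)]:print('rod end',onz(b,*p,.017))
for p in [(341,220),(490,230),(488,298),(336,289)]:print('mat',onz(b,*p,.004))
E
```

```text
s orange [([179, 234, 46, 37, 546], [201.8, 251.9])]
s red [([5, 0, 40, 29, 702], [25.4, 11.4]), ([275, 204, 10, 9, 35], [279.9, 208.3])]
s yellow [([333, 40, 9, 22, 77], [337.3, 50.4])]
t orange [([388, 245, 46, 16, 406], [410.0, 252.3])]
t red [([326, 225, 4, 14, 27], [327.0, 231.0])]
t yellow [([176, 241, 23, 7, 76], [187.6, 243.8])]
[[0.608 0.325 0.15 ]
 [0.649 0.127 0.15 ]
 [0.351 0.067 0.15 ]
 [0.313 0.269 0.15 ]] [0.48054615 0.19668093 0.15      ] [np.float64(0.301), np.float64(0.202), np.float64(0.304), np.float64(0.206)]
((410.29229736328125, 252.50584411621094), (45.124507904052734, 9.462141990661621), 7.853313446044922)
grip [ 0.45250512 -0.26282936  0.024     ]
jar [ 0.75297465 -0.00774527  0.08      ]
spray [ 0.73301077 -0.19286266  0.125     ]
bowl [ 0.6889897  -0.35240865  0.045     ]
rod end [ 0.47895522 -0.06286062  0.017     ]
rod end [ 0.43594102 -0.40130042  0.017     ]
mat [ 0.5369874  -0.08439557  0.004     ]
mat [ 0.51180616 -0.47905704  0.004     ]
mat [ 0.33463041 -0.46809924  0.004     ]
mat [ 0.35681305 -0.07116951  0.004     ]
```

```bash
python3 - <<'E'
from h import *
from scipy.spatial.transform import Rotation as R
a=snap('scene');b=snap('top')
cb=np.array([.4805,.1967,0]);
for w in(.195,):
  ex=np.array([np.cos(w),np.sin(w),0]);ey=np.array([-np.sin(w),np.cos(w),0])
H=cb+ey*.05+[0,0,.154]
print('H',H)
for uv in[(337.3,46),(337.3,50.4)]:
  p,e=tri(ray(a,*uv),ray(b,187.6,243.8));print(p.round(3),e.round(4),((p-H)@ex).round(3),((p-H)@ey).round(3))
for q in np.arange(1.4,1.96,.05):
  r=H+.18*(-np.cos(q)*ey+[0,0,np.sin(q)]);t=H+.145*(-np.cos(q)*ey+[0,0,np.sin(q)])
  print(q.round(2),proj(a,r).round(1),proj(b,r).round(1),r.round(3))
pin,e=tri(ray(a,279.9,208.3),ray(b,327,231));print('pin',pin,e)
print('grip',tri(ray(a,201.8,251.9),ray(b,410,252.3)))
M=R.from_rotvec(get_obs()['tcp_rot']).as_matrix();print(M.round(3))
cv2.imwrite('pics/c1.png',cv2.resize(np.hstack([a['pixels'][20:120,280:400],b['pixels'][190:290,150:270]])[:,:,::-1],None,fx=3,fy=3,interpolation=cv2.INTER_CUBIC))
E
```

```text
H [0.47081167 0.24575238 0.154     ]
[0.476 0.223 0.339] 0.0022 0.001 -0.023
[0.475 0.226 0.325] 0.0001 0.001 -0.02
1.4 [335.1  50.4] [192.1 243.2] [0.477 0.216 0.331]
1.45 [336.8  47.9] [187.3 244.1] [0.475 0.224 0.333]
1.5 [338.5  45.7] [182.5 245. ] [0.473 0.233 0.334]
1.55 [340.2  43.6] [177.8 245.9] [0.472 0.242 0.334]
1.6 [341.9  41.7] [173.1 246.8] [0.47  0.251 0.334]
1.65 [343.5  40. ] [168.5 247.7] [0.468 0.26  0.333]
1.7 [345.2  38.4] [164.  248.6] [0.466 0.269 0.332]
1.75 [346.8  37.1] [159.7 249.5] [0.465 0.277 0.331]
1.8 [348.3  35.9] [155.4 250.3] [0.463 0.286 0.329]
1.85 [349.8  35. ] [151.4 251.2] [0.461 0.294 0.327]
1.9 [351.3  34.2] [147.5 252. ] [0.46  0.303 0.324]
1.95 [352.7  33.7] [143.7 252.8] [0.458 0.311 0.321]
pin [ 0.50748307 -0.04717428  0.01759429] 7.874509379065778e-05
grip (array([ 0.45289797, -0.26256496,  0.02213894]), np.float64(0.00028532625408483637))
[[-0.904 -0.     0.429]
 [-0.429  0.    -0.904]
 [-0.    -1.    -0.   ]]
```

View pics/c1.png

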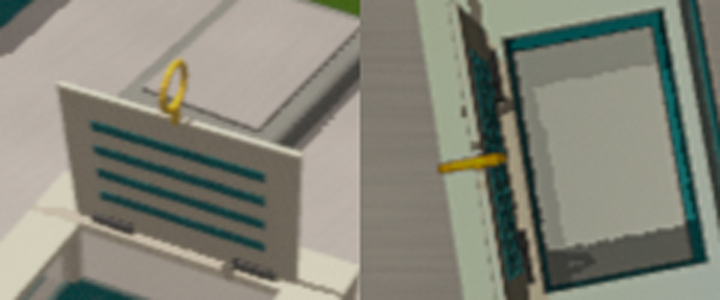

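Measured: the ring is at about (0.475, 0.225, 0.333) with the flap at about 1.46 rad. Box yaw is 0.195. The pole grip is at (0.4527, -0.2627) with yaw about -0.137. Next, the approach to the grip.

Emit:
step_arm(
  moves=[18,30,-10,0.1,37,60,-20,0.2,55,90,-30,0.3,74,121,-40,0.4,92,151,-50,0.5],
  gripper=0,
  squeeze=100,
)

```text
t: 0.72
ee_pos: [0.3604, -0.4122, 0.181]
tcp_rot: [-0.847, 1.652, -1.652]
force: [0.6, -0.4, -0.1]
gripper_width: 0.999
```

Emit:
step_arm(
  moves=[18,30,-10,0.1,37,60,-20,0.2,55,90,-30,0.3,74,121,-40,0.4,92,151,-50,0.491],
)

```text
t: 1.13
ee_pos: [0.4525, -0.2612, 0.131]
tcp_rot: [-1.144, 1.305, -1.306]
force: [-0.0, -0.3, 0.0]
gripper_width: 0.996
```

```bash
python3 - <<'E'
from h import *
from scipy.spatial.transform import Rotation as R
w=snap('wrist','w1.png');o=get_obs();print(o['t'],o['ee_pos'],R.from_rotvec(o['tcp_rot']).as_matrix().round(3),o['joint_positions'].round(2))
m=mask(w,'orange');m=(cv2.connectedComponentsWithStats(m)[1]);
k=np.bincount(m.ravel())[1:].argmax()+1
p=np.argwhere(m==k)[:,::-1].astype(np.float32);r=cv2.minAreaRect(p);print(r,p.min(0),p.max(0))
g=np.array([onz(w,*q,.030) for q in cv2.boxPoints(r)]);print(g.round(4),g.mean(0))
E
```

```text
1.1833 [ 0.45388546 -0.25659139  0.12936729] [[-0.123 -0.001  0.992]
 [-0.992  0.002 -0.123]
 [-0.002 -1.    -0.002]] [-0.64  0.48  1.92  0.    0.74 -0.52]
((322.0, 197.0), (142.0, 32.0), 90.0) [306. 126.] [338. 268.]
[[ 0.448  -0.2009  0.03  ]
 [ 0.472  -0.2041  0.03  ]
 [ 0.4582 -0.3208  0.03  ]
 [ 0.4311 -0.3173  0.03  ]] [ 0.45232539 -0.2607727   0.03      ]
```

View pics/w1.png

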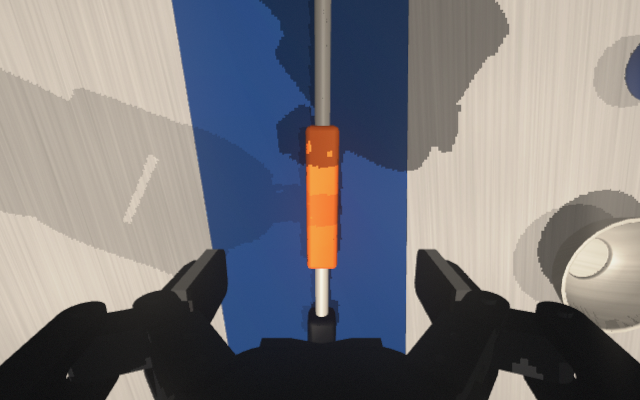

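The wrist view shows the pole vertical in the image and centred between the fingers, with the grip at (322,197). I'm descending and closing.

Emit:
step_arm(
  moves=[0,0,-35,0,0,0,-70,0,0,0,-95,0,0,0,-110,0,0,0,-118,0],
)

```text
t: 1.6
ee_pos: [0.4513, -0.2623, 0.0113]
tcp_rot: [-1.142, 1.312, -1.307]
force: [-0.3, 0.1, 0.2]
gripper_width: 1.001
```

Emit:
step_arm(
  moves=[0,0,-3,0,0,0,-6,0,0,0,-6,0,0,0,-6,0,0,0,-6,0],
)

```text
t: 2.02
ee_pos: [0.4521, -0.263, 0.0082]
tcp_rot: [-1.141, 1.308, -1.311]
force: [0.7, 0.5, 0.7]
gripper_width: 1.001
```

Emit:
step_arm(
  moves=[0,0,0,0,0,0,0,0,0,0,0,0,0,0,0,0,0,0,0,0],
  gripper=1,
  squeeze=100,
)

```text
t: 2.43
ee_pos: [0.4519, -0.2628, 0.0074]
tcp_rot: [-1.141, 1.309, -1.31]
force: [-6.0, 0.0, 14.6]
gripper_width: 0.297
```

Emit:
step_arm(
  moves=[0,0,0,0,0,0,0,0,0,0,0,0,0,0,0,0,0,0,0,0],
)

```text
t: 2.85
ee_pos: [0.4519, -0.2628, 0.0078]
tcp_rot: [-1.141, 1.309, -1.31]
force: [-1.0, 0.2, 7.6]
gripper_width: 0.283
```

Emit:
step_arm(
  moves=[0,0,15,0,0,0,45,0,0,0,80,0,0,0,120,0,0,0,160,0],
)

```text
t: 3.27
ee_pos: [0.4513, -0.2623, 0.1687]
tcp_rot: [-1.142, 1.311, -1.308]
force: [0.4, 0.3, -1.4]
gripper_width: 0.282
```

Emit:
step_arm(
  moves=[0,0,40,0,0,0,80,0.08,0,0,120,0.16,0,0,145,0.24,0,0,157,0.32],
)

```text
t: 3.68
ee_pos: [0.4521, -0.2629, 0.3282]
tcp_rot: [-1.292, 1.066, -1.075]
force: [-0.2, -0.3, -3.1]
gripper_width: 0.282
```

Emit:
step_arm(
  moves=[0,30,0,0,0,65,0,0,0,100,0,0,0,135,0,0,-2,165,0,0],
)

```text
t: 4.1
ee_pos: [0.4493, -0.0958, 0.3241]
tcp_rot: [-1.29, 1.074, -1.073]
force: [0.6, 0.1, -1.7]
gripper_width: 0.279
```

Emit:
step_arm(
  moves=[0,5,0,0,0,10,0,0,0,10,0,0],
)

```text
t: 4.35
ee_pos: [0.4498, -0.0873, 0.3243]
tcp_rot: [-1.291, 1.073, -1.073]
force: [0.1, 0.0, -2.0]
gripper_width: 0.279
```

```bash
python3 - <<'E'
from h import *
from scipy.spatial.transform import Rotation as R
a=snap('scene','s2.png');b=snap('top','t2.png');o=get_obs();M=R.from_rotvec(o['tcp_rot']).as_matrix()
print(o['t'],o['ee_pos'],M.round(3),o['force'],o['gripper_width'])
for n,d in(('s',a),('t',b)):
  for k in('orange','red','yellow'):print(n,k,blobs(d,k,4))
cv2.imwrite('pics/c2.png',np.vstack([a['pixels'][:250,150:550],b['pixels'][130:330,100:500]])[:,:,::-1])
E
```

```text
4.45 [ 0.44993707 -0.08842117  0.32417144] [[ 0.182 -0.     0.983]
 [-0.983 -0.     0.182]
 [ 0.    -1.    -0.   ]] [-0.1559553  -0.59892097 -1.77680048] 0.27979343485429753
s orange [([212, 108, 23, 25, 260], [223.1, 118.3])]
s red [([1, 0, 44, 29, 715], [24.9, 11.1]), ([291, 56, 15, 6, 41], [298.8, 58.4])]
s yellow [([333, 40, 9, 22, 77], [337.3, 50.4])]
t orange []
t red [([232, 257, 6, 21, 80], [234.3, 267.2])]
t yellow [([176, 241, 23, 7, 77], [187.5, 243.9])]
```

View pics/c2.png

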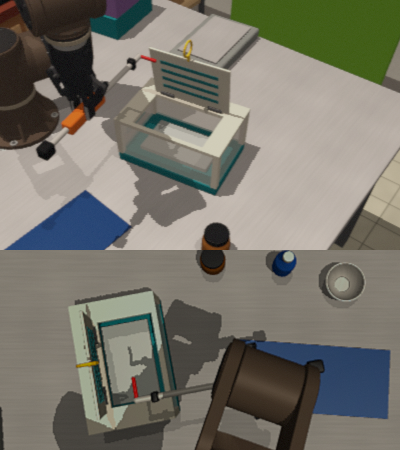

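The scene crop shows the pole level, with the pin at scene (299,58), left of and short of the ring at (338,48). The top view puts the pin at (234,267).

```bash
python3 - <<'E'
from h import *
a=snap('scene');b=snap('top')
pin,e=tri(ray(a,298.8,58.4),ray(b,234.3,267.2));print('pin',pin.round(4),e)
m=mask(b,'red');p=np.argwhere(m)[:,::-1].astype(np.float32);r=cv2.fitLine(p,2,0,.01,.01).ravel();print(r)
t=[onz(b,r[2]+s*r[0],r[3]+s*r[1],pin[2]) for s in(-10,10)];print('pin dir',t[0]-t[1],np.arctan2(*(t[0]-t[1])[[1,0]]))
for z in(.325,.333):
  print('ring top ray',onz(b,187,244,z))
ms=mask(a,'yellow');mm=np.argwhere(ms)[:,::-1];print(cv2.fitEllipse(mm[mm[:,1]<58].astype(np.float32)), [(y,mm[mm[:,1]==y][:,0].tolist()) for y in range(40,62)])
w=.195;ex=np.array([np.cos(w),np.sin(w),0]);ey=np.array([-np.sin(w),np.cos(w),0])
for R_ in ([.475,.225,.333],[.476,.223,.333]):
  d=np.array(R_)-pin;print('need ex,ey,z',d@ex,d@ey,d[2])
E
```

```text
pin [0.4327 0.1347 0.3345] 0.003061884274636526
[1.4270577e-01 9.8976517e-01 2.3458974e+02 2.6693588e+02]
pin dir [0.03713809 0.00620077 0.        ] 0.16543916649208865
ring top ray [0.47505762 0.22724833 0.325     ]
ring top ray [0.47512073 0.22491418 0.333     ]
((337.3778381347656, 48.68346405029297), (6.68841552734375, 16.859943389892578), 11.242536544799805) [(40, [338, 339, 340]), (41, [337, 338, 339, 340]), (42, [336, 337, 338, 341]), (43, [336, 337, 341]), (44, [335, 336, 341]), (45, [335, 336, 341]), (46, [335, 341]), (47, [334, 335, 340, 341]), (48, [334, 335, 340, 341]), (49, [334, 335, 340, 341]), (50, [334, 340]), (51, [333, 334, 339, 340]), (52, [333, 334, 339, 340]), (53, [334, 337, 338, 339]), (54, [334, 337, 338, 339]), (55, [334, 335, 336, 337, 338, 339]), (56, [334, 335, 336, 337, 338, 339]), (57, [335, 336, 337, 338, 339]), (58, [337, 338, 339]), (59, [337, 338]), (60, [337, 338]), (61, [338])]
need ex,ey,z 0.058995940867566196 0.08037052768322127 -0.0014812750074480463
need ex,ey,z 0.05958945546719093 0.07821466580915969 -0.0014812750074480463
```

Emit:
step_arm(
  moves=[-3,17,0,0,-7,37,0,0,-11,57,-1,0,-14,72,-1,0,-15,78,-1,0],
)

```text
t: 4.97
ee_pos: [0.4345, -0.0091, 0.3233]
tcp_rot: [-1.29, 1.074, -1.073]
force: [0.2, -0.1, -0.9]
gripper_width: 0.276
```

Emit:
step_arm(
  moves=[0,0,0,0,6,1,0,0,12,2,0,0,15,3,0,0,15,3,0,0],
)

```text
t: 5.38
ee_pos: [0.4508, -0.0072, 0.3231]
tcp_rot: [-1.29, 1.074, -1.074]
force: [0.4, -0.1, -1.5]
gripper_width: 0.278
```

```bash
python3 - <<'E'
from h import *
a=snap('scene');b=snap('top');o=get_obs()
print(o['t'],o['ee_pos'],o['force'])
for n,d in(('s',a),('t',b)):
  for k in('red','yellow'):print(n,k,blobs(d,k,4))
cv2.imwrite('pics/c3.png',cv2.resize(np.hstack([a['pixels'][20:120,260:380],b['pixels'][190:290,130:250]])[:,:,::-1],None,fx=3,fy=3,interpolation=cv2.INTER_CUBIC))
E
```

```text
5.4833 [ 0.45002083 -0.00706834  0.32305503] [-0.13914762  0.58720292 -2.36512765]
s red [([1, 0, 43, 29, 714], [24.8, 11.0]), ([314, 41, 14, 6, 35], [320.6, 43.3])]
s yellow [([333, 40, 9, 22, 77], [337.3, 50.4])]
t red [([189, 257, 7, 21, 77], [192.1, 266.7])]
t yellow [([176, 241, 23, 7, 76], [187.6, 243.8])]
```

View pics/c3.png

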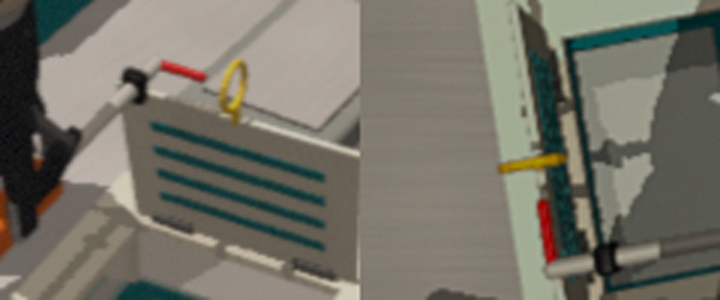

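The scene crop shows the pin's line heading into the middle of the ring: it extends to about (234,82) against the ring centre at (234,84). The top crop agrees (539 against about 536). I'm inserting along the box's x.

Emit:
step_arm(
  moves=[8,1,0,0,16,3,0,0,24,5,0,0,33,6,0,0,42,8,0,0],
)

```text
t: 5.9
ee_pos: [0.4929, 0.0014, 0.3232]
tcp_rot: [-1.29, 1.073, -1.073]
force: [0.2, -0.0, -1.1]
gripper_width: 0.281
```

Emit:
step_arm(
  moves=[0,0,0,0,0,0,0,0],
)

```text
t: 6.07
ee_pos: [0.4922, 0.0015, 0.3229]
tcp_rot: [-1.291, 1.074, -1.073]
force: [0.3, 0.1, -2.7]
gripper_width: 0.28
```

```bash
python3 - <<'E'
from h import *
a=snap('scene');b=snap('top');o=get_obs()
print(o['t'],o['ee_pos'],o['force'])
for n,d in(('s',a),('t',b)):
  for k in('red','yellow'):print(n,k,blobs(d,k,4))
cv2.imwrite('pics/c4.png',cv2.resize(np.hstack([a['pixels'][20:120,280:400],b['pixels'][190:290,130:250]])[:,:,::-1],None,fx=3,fy=3,interpolation=cv2.INTER_CUBIC))
E
```

```text
6.1667 [0.49159511 0.00133337 0.32316702] [-0.42324084  0.52869625 -1.4033186 ]
s red [([1, 0, 43, 29, 715], [24.8, 11.0]), ([330, 45, 3, 3, 8], [330.9, 46.1]), ([337, 48, 7, 3, 15], [340.1, 48.9])]
s yellow [([333, 40, 9, 22, 73], [336.9, 50.5])]
t red [([185, 235, 5, 7, 24], [187.1, 237.9]), ([187, 246, 5, 9, 34], [189.1, 250.0])]
t yellow [([176, 241, 23, 7, 75], [187.6, 243.8])]
```

View pics/c4.png

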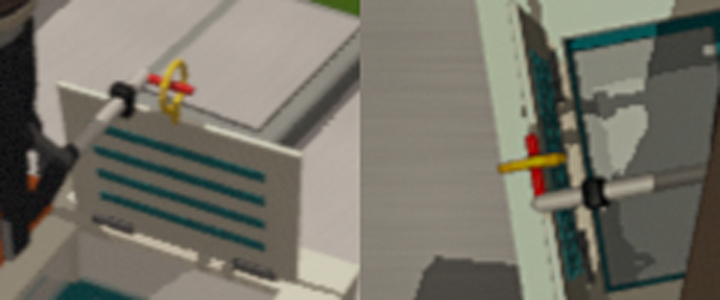

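The pin is through the ring: red shows on both sides of it in both views. I'm drawing the flap down along the arc.

Emit:
step_arm(
  moves=[2,-9,-1,0,3,-17,-3,0,5,-26,-5,0,7,-34,-8,0,8,-43,-11,0],
  squeeze=120,
)

```text
t: 6.58
ee_pos: [0.4999, -0.0428, 0.3119]
tcp_rot: [-1.29, 1.074, -1.073]
force: [0.5, 3.1, -3.2]
gripper_width: 0.279
```

Emit:
step_arm(
  moves=[2,-8,-3,0,4,-16,-7,0,5,-24,-12,0,7,-31,-16,0,8,-39,-21,0],
)

```text
t: 7.0
ee_pos: [0.5081, -0.0814, 0.2909]
tcp_rot: [-1.29, 1.073, -1.073]
force: [-0.3, 2.0, -2.2]
gripper_width: 0.279
```

```bash
python3 - <<'E'
from h import *
a=snap('scene');b=snap('top');o=get_obs()
print(o['t'],o['ee_pos'],o['force'],o['wrist_torque'])
for n,d in(('s',a),('t',b)):
  for k in('red','yellow'):print(n,k,blobs(d,k,4))
cv2.imwrite('pics/c5.png',cv2.resize(np.hstack([a['pixels'][20:150,260:400],b['pixels'][180:310,150:290]])[:,:,::-1],None,fx=2.8,fy=2.8,interpolation=cv2.INTER_CUBIC))
E
```

```text
7.1 [ 0.50786158 -0.08185395  0.29041571] [ 0.45167566  0.22891882 -2.08241256] [-0.00407584 -0.01482537 -0.0018337 ]
s red [([1, 0, 43, 29, 722], [24.9, 11.1]), ([313, 76, 4, 4, 12], [314.5, 77.5]), ([322, 79, 6, 4, 12], [324.3, 80.5])]
s yellow [([318, 68, 9, 18, 62], [321.9, 76.6])]
t red [([233, 226, 4, 8, 20], [234.2, 229.5]), ([235, 238, 4, 9, 29], [236.3, 241.9])]
t yellow [([219, 234, 22, 7, 74], [229.0, 236.6])]
```

View pics/c5.png

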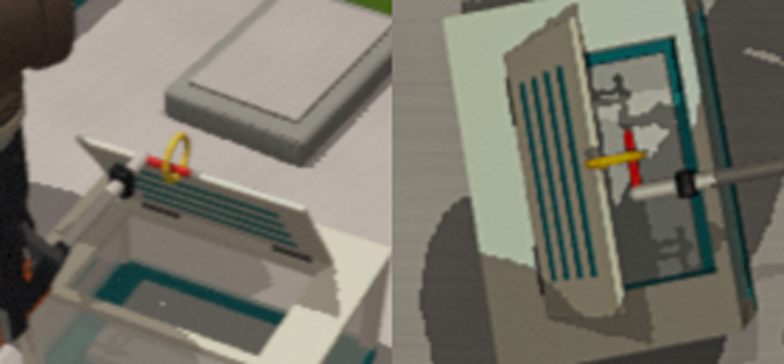

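The crops show the flap following at about 1 rad, with the pin still inside the ring. Continuing.

Emit:
step_arm(
  moves=[1,-7,-6,0,3,-14,-11,0,4,-20,-17,0,5,-26,-24,0,6,-32,-31,0],
)

```text
t: 7.52
ee_pos: [0.514, -0.1133, 0.2596]
tcp_rot: [-1.29, 1.073, -1.074]
force: [0.6, 1.0, -1.4]
gripper_width: 0.276
```

Emit:
step_arm(
  moves=[1,-6,-7,0,2,-11,-14,0,3,-16,-22,0,4,-20,-29,0,5,-24,-37,0],
)

```text
t: 7.93
ee_pos: [0.5188, -0.1371, 0.2226]
tcp_rot: [-1.29, 1.073, -1.073]
force: [-0.5, 0.9, -2.4]
gripper_width: 0.278
```

Emit:
step_arm(
  moves=[1,-4,-8,0,1,-7,-16,0,2,-9,-25,0,2,-12,-34,0,2,-13,-43,0],
)

```text
t: 8.35
ee_pos: [0.5209, -0.1501, 0.1794]
tcp_rot: [-1.29, 1.073, -1.074]
force: [0.3, -0.5, -1.5]
gripper_width: 0.277
```

Emit:
step_arm(
  moves=[0,-1,-9,0,0,-2,-18,0,0,-2,-26,0,0,-3,-33,0,0,-3,-38,0],
)

```text
t: 8.77
ee_pos: [0.5207, -0.1527, 0.1414]
tcp_rot: [-1.29, 1.074, -1.073]
force: [-0.1, 1.0, -0.2]
gripper_width: 0.277
```

```bash
python3 - <<'E'
from h import *
a=snap('scene');b=snap('top');o=get_obs()
print(o['t'],o['ee_pos'],o['force'],o['wrist_torque'])
for n,d in(('s',a),('t',b)):
  for k in('red','yellow'):print(n,k,blobs(d,k,4))
H=np.array([.4708,.2458,.154]);ey=np.array([-np.sin(.195),np.cos(.195),0])
for q in(0,.05,.1,.15):
  r=H+.18*(-np.cos(q)*ey+np.array([0,0,np.sin(q)]));print(q,r.round(3),proj(a,r).round(1),proj(b,r).round(1))
E
```

```text
8.8667 [ 0.52055945 -0.15264151  0.14148027] [-0.28888406 -0.20350019 -1.44420152] [ 0.01658365 -0.0300584  -0.03990915]
s red [([1, 0, 44, 29, 724], [25.0, 11.2]), ([300, 142, 3, 3, 6], [300.8, 142.7]), ([307, 144, 7, 5, 16], [310.2, 146.3])]
s yellow [([304, 132, 11, 18, 77], [308.5, 139.0])]
t red [([275, 224, 4, 4, 13], [276.8, 225.5]), ([278, 235, 2, 5, 9], [278.4, 237.2])]
t yellow [([260, 228, 24, 7, 77], [271.4, 231.3])]
0 [0.506 0.069 0.154] [306.8 144.7] [277.6 230.4]
0.05 [0.506 0.069 0.163] [306.7 142. ] [277.1 230.3]
0.1 [0.506 0.07  0.172] [306.7 139.1] [276.5 230.3]
0.15 [0.505 0.071 0.181] [306.8 136.2] [275.6 230.3]
```

Emit:
step_arm(
  moves=[0,0,-2,0,0,0,-4,0,0,0,-6,0,0,0,-8,0,0,0,-8,0],
)

```text
t: 9.28
ee_pos: [0.5207, -0.1527, 0.1341]
tcp_rot: [-1.29, 1.073, -1.073]
force: [-1.1, 0.5, -1.5]
gripper_width: 0.277
```

Emit:
step_arm(
  moves=[0,0,-1,0,0,0,-2,0,0,0,-2,0,0,0,-2,0],
)

```text
t: 9.62
ee_pos: [0.5208, -0.1527, 0.1324]
tcp_rot: [-1.29, 1.073, -1.073]
force: [0.2, 0.4, 0.6]
gripper_width: 0.275
```

```bash
python3 - <<'E'
from h import *
a=snap('scene');b=snap('top');o=get_obs()
print(o['t'],o['ee_pos'],o['force'],o['wrist_torque'])
for n,d in(('s',a),('t',b)):
  for k in('red','yellow'):print(n,k,blobs(d,k,4))
cv2.imwrite('pics/c6.png',cv2.resize(np.hstack([a['pixels'][80:210,240:410],b['pixels'][170:300,160:290]])[:,:,::-1],None,fx=2.6,fy=2.6,interpolation=cv2.INTER_CUBIC))
E
```

```text
9.7167 [ 0.52083461 -0.15270945  0.1324052 ] [0.18528669 0.30016717 0.68019108] [ 0.35690933  0.0489218  -0.01338107]
s red [([2, 0, 43, 29, 720], [24.9, 11.1]), ([300, 144, 3, 3, 6], [300.8, 145.0]), ([307, 147, 7, 4, 17], [310.2, 148.6])]
s yellow [([304, 135, 11, 17, 73], [308.7, 141.5])]
t red [([276, 223, 3, 5, 13], [277.0, 225.3]), ([278, 235, 3, 5, 9], [279.0, 237.2])]
t yellow [([261, 228, 24, 8, 73], [272.0, 231.3])]
```

View pics/c6.png

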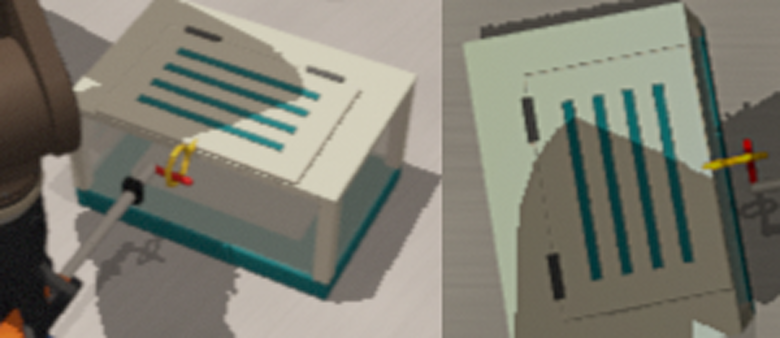

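The flap looks shut in both views, and the force is beginning to rise. I'll press a little further to confirm the stop.

Emit:
step_arm(
  moves=[0,0,-1,0,0,0,-2,0,0,0,-2,0],
)

```text
t: 9.97
ee_pos: [0.5208, -0.1527, 0.1303]
tcp_rot: [-1.29, 1.074, -1.073]
force: [-0.8, 1.0, 1.4]
gripper_width: 0.279
```

Emit:
step_arm(
  moves=[0,0,-1,0,0,0,-2,0,0,0,-2,0],
)

```text
t: 10.22
ee_pos: [0.5208, -0.1527, 0.1283]
tcp_rot: [-1.29, 1.074, -1.073]
force: [-0.8, 0.8, 3.5]
gripper_width: 0.276
```

```bash
python3 - <<'E'
from h import *
a=snap('scene');b=snap('top');o=get_obs()
print(o['t'],o['ee_pos'],o['force'],o['wrist_torque'])
for n,d in(('s',a),('t',b)):
  for k in('red','yellow'):print(n,k,blobs(d,k,4))
E
```

```text
10.3167 [ 0.52084508 -0.1526968   0.12840627] [-0.44850039  0.97431712  3.64929239] [1.38588539 0.13597294 0.06304295]
s red [([1, 0, 44, 29, 725], [24.9, 11.2]), ([300, 144, 3, 3, 8], [300.9, 145.1]), ([307, 147, 7, 4, 16], [310.3, 148.8])]
s yellow [([304, 135, 11, 17, 74], [308.6, 141.5])]
t red [([276, 223, 3, 5, 13], [277.0, 225.3]), ([278, 235, 3, 5, 11], [279.0, 237.3])]
t yellow [([260, 228, 25, 7, 73], [272.0, 231.2])]
```

The ring is no longer moving while the moment rises linearly, so the flap is on its stop. I'll centre the pin and withdraw.

Emit:
step_arm(
  moves=[0,0,4,0,0,0,8,0,0,0,12,0,0,0,14,0,0,0,14,0],
)

```text
t: 10.73
ee_pos: [0.521, -0.1529, 0.1429]
tcp_rot: [-1.29, 1.072, -1.074]
force: [-0.6, -0.2, -1.7]
gripper_width: 0.278
```

```bash
python3 - <<'E'
from h import *
a=snap('scene');b=snap('top');o=get_obs()
print(o['t'],o['ee_pos'],o['force'],o['wrist_torque'])
for n,d in(('s',a),('t',b)):
  for k in('red','yellow'):print(n,k,blobs(d,k,4))
cv2.imwrite('pics/c7.png',cv2.resize(np.hstack([a['pixels'][100:180,260:360],b['pixels'][190:270,220:320]])[:,:,::-1],None,fx=4,fy=4,interpolation=cv2.INTER_CUBIC))
E
```

```text
10.8333 [ 0.52080298 -0.15277887  0.14238458] [ 0.34710351  0.43441098 -1.88029493] [-0.00732795  0.01325232  0.01436906]
s red [([1, 0, 44, 29, 723], [24.9, 11.1]), ([300, 142, 3, 3, 7], [301.1, 142.7]), ([307, 144, 7, 5, 18], [309.9, 146.1])]
s yellow [([304, 135, 11, 17, 75], [308.3, 142.1])]
t red [([275, 223, 4, 6, 16], [276.8, 225.3]), ([278, 234, 3, 6, 13], [278.6, 236.7])]
t yellow [([260, 228, 25, 8, 73], [271.8, 231.3])]
```

View pics/c7.png

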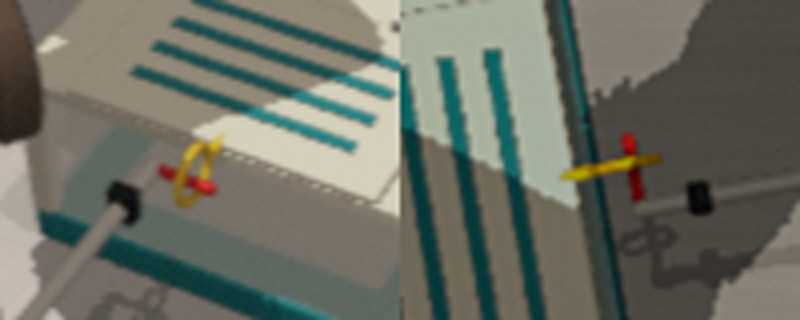

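The pin sits near the ring's centre with no contact load, so I'm withdrawing along the box's -x.

Emit:
step_arm(
  moves=[-8,-2,0,0,-16,-3,0,0,-25,-5,0,0,-35,-7,0,0,-45,-9,0,0],
)

```text
t: 11.25
ee_pos: [0.4745, -0.1619, 0.1423]
tcp_rot: [-1.29, 1.074, -1.073]
force: [0.1, -0.4, -2.0]
gripper_width: 0.278
```

Emit:
step_arm(
  moves=[-10,-2,0,0,-15,-3,0,0,-15,-3,0,0],
)

```text
t: 11.5
ee_pos: [0.4597, -0.165, 0.1425]
tcp_rot: [-1.29, 1.074, -1.074]
force: [0.5, -0.5, -1.3]
gripper_width: 0.279
```

```bash
python3 - <<'E'
from h import *
a=snap('scene');b=snap('top');o=get_obs()
print(o['t'],o['ee_pos'],o['force'],o['wrist_torque'])
for n,d in(('s',a),('t',b)):
  for k in('red','yellow'):print(n,k,blobs(d,k,4))
r=[x[1] for x in blobs(a,'red',15) if x[1][0]>100];s=[x[1] for x in blobs(b,'red',15)]
print(r,s)
if len(r)==1==len(s):print(tri(ray(a,*r[0]),ray(b,*s[0])))
E
```

```text
11.6 [ 0.46091579 -0.1649596   0.14250277] [-0.43310542  0.40867498 -1.64170447] [ 0.01973366 -0.0169208   0.01230644]
s red [([2, 0, 43, 28, 718], [24.9, 11.1]), ([278, 134, 14, 6, 35], [284.2, 136.6])]
s yellow [([303, 135, 12, 17, 92], [308.2, 142.8])]
t red [([281, 250, 4, 17, 33], [282.5, 257.8])]
t yellow [([260, 228, 26, 8, 82], [272.8, 231.2])]
[[284.2, 136.6]] [[282.5, 257.8]]
(array([0.44252325, 0.05691034, 0.15320488]), np.float64(0.0008418610163838912))
```

Clear of the ring. I'm backing off, turning back, and lowering the pole to the mat.

Emit:
step_arm(
  moves=[-2,-30,0,0,-4,-60,0,0,-8,-85,0,-0.1,-8,-98,0,-0.2,-8,-98,0,-0.3],
)

```text
t: 12.02
ee_pos: [0.4533, -0.2654, 0.1422]
tcp_rot: [-1.148, 1.299, -1.301]
force: [-0.3, 0.4, -1.2]
gripper_width: 0.275
```

Emit:
step_arm(
  moves=[0,0,-35,-0.02,0,0,-70,-0.02,0,0,-95,-0.02,0,0,-110,-0.02,0,0,-118,-0.02],
)

```text
t: 12.43
ee_pos: [0.4526, -0.2623, 0.0221]
tcp_rot: [-1.142, 1.312, -1.307]
force: [-1.0, 0.3, -1.5]
gripper_width: 0.275
```

Emit:
step_arm(
  moves=[0,0,-3,0,0,0,-6,0,0,0,-9,0,0,0,-12,0,0,0,-14,0],
)

```text
t: 12.85
ee_pos: [0.4531, -0.2629, 0.0107]
tcp_rot: [-1.141, 1.308, -1.31]
force: [0.5, 0.1, -0.7]
gripper_width: 0.273
```

```bash
python3 - <<'E'
from h import *
o=get_obs();print(o['t'],o['ee_pos'],o['force'],o['wrist_torque'])
E
```

```text
12.85 [ 0.45310624 -0.26289686  0.01074025] [ 0.49741096  0.05120353 -0.66418694] [-0.02489384 -0.04189648 -0.03498067]
```

Emit:
step_arm(
  moves=[0,0,-1,0,0,0,-2,0,0,0,-2,0],
)

```text
t: 13.1
ee_pos: [0.4529, -0.2627, 0.0084]
tcp_rot: [-1.141, 1.309, -1.31]
force: [-1.3, -0.4, -0.8]
gripper_width: 0.277
```

Emit:
step_arm(
  moves=[0,0,-1,0,0,0,-1,0,0,0,-1,0],
)

```text
t: 13.35
ee_pos: [0.453, -0.2628, 0.0079]
tcp_rot: [-1.141, 1.309, -1.31]
force: [-0.4, 1.0, 5.6]
gripper_width: 0.278
```

```bash
python3 - <<'E'
from h import *
o=get_obs();print(o['t'],o['ee_pos'],o['force'],o['wrist_torque'])
a=snap('scene');b=snap('top')
r=[x[1] for x in blobs(a,'red',15) if x[1][0]>100];s=[x[1] for x in blobs(b,'red',15)]
print(r,s)
if len(r)==1==len(s):print(tri(ray(a,*r[0]),ray(b,*s[0])))
E
```

```text
13.35 [ 0.45295238 -0.26280505  0.00789739] [-0.44601379  0.95921065  5.62239192] [ 0.17019438  0.22249938 -0.00946805]
[[279.4, 207.8]] [[327.0, 231.3]]
(array([ 0.50647856, -0.04736502,  0.01913302]), np.float64(0.0006519300852501509))
```

The pole is on the mat: the contact force is about 7 N and the pin height is 0.019 m. I'll release and rise.

Emit:
step_arm(
  moves=[0,0,0,0,0,0,0,0,0,0,0,0,0,0,0,0,0,0,0,0],
  gripper=0,
)

```text
t: 13.87
ee_pos: [0.4528, -0.2627, 0.0073]
tcp_rot: [-1.141, 1.309, -1.309]
force: [0.1, -0.2, 0.5]
gripper_width: 0.961
```

Emit:
step_arm(
  moves=[0,0,0,0,0,0,0,0,0,0,0,0],
)

```text
t: 14.12
ee_pos: [0.4528, -0.2627, 0.0073]
tcp_rot: [-1.141, 1.309, -1.309]
force: [-0.8, 0.8, -0.5]
gripper_width: 1.002
```

Emit:
step_arm(
  moves=[0,0,10,0,0,0,35,0,0,0,70,0,0,0,105,0,0,0,140,0],
)

```text
t: 14.53
ee_pos: [0.4524, -0.2624, 0.1495]
tcp_rot: [-1.141, 1.31, -1.309]
force: [1.0, -0.1, -0.3]
gripper_width: 1.002
```

Emit:
step_arm(
  moves=[-15,-30,10,0,-30,-60,20,0,-45,-90,30,0,-60,-120,40,0,-75,-150,50,0],
)

```text
t: 14.95
ee_pos: [0.3768, -0.4138, 0.1989]
tcp_rot: [-1.141, 1.309, -1.31]
force: [0.7, 0.1, 0.5]
gripper_width: 0.999
```

Emit:
step_arm(
  moves=[-15,-30,0,0,-30,-60,0,0,-45,-90,0,0,-60,-120,0,0,-60,-120,0,0],
)

```text
t: 15.37
ee_pos: [0.3151, -0.537, 0.1979]
tcp_rot: [-1.141, 1.311, -1.314]
force: [0.6, 0.6, -1.1]
gripper_width: 0.999
```

```bash
python3 - <<'E'
from h import *
a=snap('scene');b=snap('top');o=get_obs()
print(o['t'],o['ee_pos'],o['force'],o['gripper_width'])
for n,d in(('s',a),('t',b)):
  for k in('orange','red','yellow'):print(n,k,blobs(d,k,4))
cv2.imwrite('pics/f.png',np.hstack([a['pixels'][:,60:460],b['pixels'][:,150:550]])[:,:,::-1])
E
```

```text
15.4667 [ 0.31691486 -0.53318284  0.19756704] [ 0.5345304  -0.16093022 -0.24731863] 0.9981017107957916
s orange [([179, 234, 46, 35, 513], [201.4, 251.1])]
s red [([29, 0, 15, 26, 188], [35.9, 14.3]), ([275, 204, 10, 9, 30], [279.4, 207.8])]
s yellow [([303, 135, 12, 17, 93], [308.2, 142.7])]
t orange [([388, 245, 44, 14, 351], [407.2, 251.8])]
t red [([326, 225, 3, 13, 21], [327.0, 231.0])]
t yellow [([260, 229, 25, 7, 72], [271.9, 231.4])]
```

View pics/f.png

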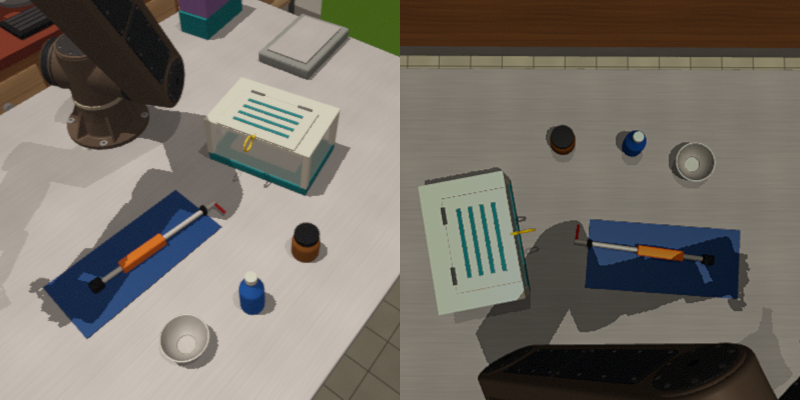

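The final view shows the flap shut flush, the pole flat on the mat, and the bottle, jar and bowl where they were. The robot is clear of everything.

```bash
python3 -c "
from bench import *
print(sign_off())"
```

```text
the job is handed in; nothing more can be done
None
```

The flap is fully shut, the pole is back flat on the mat, and I handed the job in after about 15.5 s of the 59 s allowed.

- **Closing the flap:** I held the pole by its orange grip, put the pin through the ring (red showed on both sides of it in two views), and drew the flap down along its arc. I then pressed on the ring with about 5 N. The ring stayed still while the wrist moment rose from 0.36 to 1.39 N m, so the flap was on its stop.
- **Laying the pole back:** I kept hold of the pole until it was on the mat. The pin ended within about 1 px of where it started in both views.
- **Last checks:** The final pictures show the flap flush with the roof and the ring where it was when pressed shut, within 1–2 px. The bottle, jar and bowl look unmoved; I judged that by eye and did not measure it. The robot was touching nothing. No check failed.
- **Small disagreement:** With the pole lying flat, the pin's height measured 19 mm against the expected 17 mm, which is about the calibration error.

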